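# Close the parts carton and weigh it down

## Task

Close the carton of finished parts under the bench light: fold the two short end flaps (left and right) down flat first, then fold the two long flaps (near and far) down flat over them. Then gently lay the green iron weight on top, crosswise over the middle of the seam where the long flaps meet, so that it presses on both, and let go. Do not crush the carton, knock the light or disturb the other things on the bench.

Things in the scene. Friction and masses are not known exactly. Their poses are not given: they have to be found in the camera images.
- carton: open cardboard carton, fixed to the bench, 150 mm (x) by 200 mm (y) and 80 mm high, walls 4 mm, pale brown outside, flaps white inside, metal parts in it. Origin: centre of its underside on the table; x points to the far side, y to the left, z up. Hinges: near x=-75, far x=+75, left y=+100, right y=-100 mm. The closed seam runs along y at x=0; the closed top is 88 mm above the table
- flap_left (a joint): hinge of the carton's left (+y) short end flap, rad: 0 = folded flat and closed, 1.57 = standing upright, more = leaning outward (stop at 2.2); stiff enough to stay where it is left. Flap 65 mm from hinge to free edge, 142 mm along the hinge, 4 mm thick; the hinge line (flap underside) is 80 mm above the table
- flap_right (a joint): hinge of the carton's right (-y) short end flap, rad: 0 = folded flat and closed, 1.57 = standing upright, more = leaning outward (stop at 2.2); stiff enough to stay where it is left. Flap 65 mm from hinge to free edge, 142 mm along the hinge, 4 mm thick; the hinge line (flap underside) is 80 mm above the table
- flap_near (a joint): hinge of the carton's near (-x) long flap, rad: 0 = folded flat and closed, 1.57 = standing upright, more = leaning outward (stop at 2.2); stiff enough to stay where it is left. Flap 74 mm from hinge to free edge, 200 mm along the hinge, 4 mm thick; the hinge line (flap underside) is 84 mm above the table
- flap_far (a joint): hinge of the carton's far (+x) long flap, rad: 0 = folded flat and closed, 1.57 = standing upright, more = leaning outward (stop at 2.2); stiff enough to stay where it is left. Flap 74 mm from hinge to free edge, 200 mm along the hinge, 4 mm thick; the hinge line (flap underside) is 84 mm above the table
- flap_left_edge (a point): middle of the free edge of the left end flap
- flap_right_edge (a point): middle of the free edge of the right end flap
- flap_near_edge (a point): middle of the free edge of the near long flap
- flap_far_edge (a point): middle of the free edge of the far long flap
- lamp: fixed bench light: a grey bar 420 mm long (y), 24 mm deep (x), underside 260 mm and top 280 mm above the table, on two 12 mm posts at y = -190 and +190 mm with feet 70 by 45 mm. Origin: on the table below the middle of the bar; x to the far side, y along the bar. It stands above and just beyond the carton's far edge, so the tool has to lean in under it to reach behind the far flap
- weight: loose green iron weight, about 0.7 kg: base plate 110 mm (x) by 60 mm (y), 14 mm thick, with a grip rib 90 mm long (x) and 24 mm wide (y) on it up to 44 mm high. Origin: centre of its underside; x along the rib, z up. To lie crosswise over the seam its x must run along the carton's x
- v_block: loose steel V-block, 80 by 60 mm and about 45 mm high, a bystander; origin at the centre of its underside
- hammer: hammer with a yellow handle lying on the bench, a bystander
- brush: bench brush lying on the bench, a bystander
- oil_can: black bottle with a red cap, 160 mm high, 60 mm across, a bystander; origin under its centre
- jar: amber jar, 90 mm high, 70 mm across, a bystander; origin under its centre
There are look-alikes about, which are no part of the job. Leave any blue, pink or yellow look-alike of the weight alone.

How it is judged (in metres and radians):
On the way, in this order (a step that is already met when the one before it is completed fails the run):
1. both short end flaps folded flat, both long flaps still open (value of joint each of flap_left, flap_right below 0.12 rad and value of joint each of flap_near, flap_far above 0.6 rad), for 0.2 s.
2. both long flaps folded flat over the end flaps (value of joint each of flap_left, flap_right, flap_near, flap_far below 0.12 rad), for 0.2 s.
At the end, for the whole second after the job is handed in: All four flaps are within 0.1 rad of flat; the weight lies at rest and released on the closed top, upright, its centre within 20 mm of the seam and within 40 mm of the seam's middle, its long side within 0.3 rad (17 degrees) of square to the seam (value of joint each of flap_left, flap_right, flap_near, flap_far below 0.1 rad and x of weight in the frame of carton between -0.02 and 0.02 m and y of weight in the frame of carton between -0.04 and 0.04 m and z of weight in the frame of carton between 0.083 and 0.095 m and angle between weight's own z axis and vertical below 0.1 rad and angle between the x axis of weight and the x axis of carton, either way round below 0.3 rad and linear speed of weight below 0.02 m/s and contact force between the fingers and weight below 0.1 N); the robot touches nothing.
It fails at once if a long flap is folded past 0.6 rad from closed while an end flap still stands more than 0.35 rad open (value of joint any of flap_near, flap_far below 0.6 rad and value of joint any of flap_left, flap_right above 0.35 rad).
It fails at once if the carton or its flaps are pushed or struck with more than 80 N (crushed, or the weight dropped on it) (contact force between anything else and carton above 80 N).
It fails at once if the weight drops or is slammed onto the closed top (faster than 0.5 m/s within 20 mm of it) (linear speed of weight above 0.5 m/s and x of weight in the frame of carton between -0.1 and 0.1 m and y of weight in the frame of carton between -0.12 and 0.12 m and z of weight in the frame of carton between 0.07 and 0.108 m).
It fails at once if the bench light is knocked with more than 15 N (contact force between anything else and lamp above 15 N).
It fails at once if a bystander (V-block, hammer, brush, bottle, jar) is moved more than 30 mm (distance of any of v_block, hammer, brush, oil_can, jar from where it was at the start of the episode above 0.03 m).
It also fails if it takes over 70 s, if anything falls off the work surface, if the arm or the gripper's body presses on something with over 40 N, if the wrist force passes 120 N, or if a joint passes its speed limit or range.

## Robot

A 6-joint arm with a two-finger parallel gripper is mounted at the origin on the work surface. World frame = base frame: x ahead of the robot, y to its left, z up, the work surface at z = 0. Lengths are in mm, angles in rad, forces in N, time in s.
With the tool pointing down it reaches from about 325 to 1000 mm from the base axis. Payload 5.1 kg.
Tool frame: the origin (TCP) lies midway between the tips of the shut fingers; the grasp point (between the pads) lies 19 mm behind it (arm.grip_depth is the z of the grasp point in the tool frame, in mm); z points along the fingers, y is the line along which they close (so a half turn about z gives the same grasp; the last joint's range is limited). The gripper opens to 85 mm and grips with 20 to 120 N. Pads are 22 mm wide; open, the fingers measure 114 mm over their backs; the gripper's body (76 mm by 85 mm) begins 54 mm behind the grasp point. The pads swing forward as they close: fully open they stand 13 mm farther back than shut.
Start: joints at [1.144, 0.124, 1.65, -0, 1.367, -0.083], TCP at [219.114, 611.943, 231.322] pointing down, gripper open.
Joint ranges: [-2.61, 2.61], [-1.02, 2.33], [0.03, 2.71], [-1.35, 4.49], [0.32, 2.68], [-2.91, 2.91]. Speed limits (rad/s): [2.57, 2.57, 3.14, 3.14, 3.14, 3.14].

## Interface

Orientations are given as a unit quaternion [x, y, z, w].
In Python, from cell import arm, fingers, solve_ik, imaging, readout gives the robot as it stands. Calls block until the motion is done:
- arm.goto(position, orientation): joint-space move of the TCP to a pose.
- arm.move_straight(position, vel=150, rot=None, guard=None): straight line of the TCP; rot=None keeps the orientation; vel is the mean speed in mm/s. With guard (N) it stops when the force on the tool has changed by that much, and returns True; else False.
- arm.move_j(angles): joint-space move.
- fingers.open_jaws() and fingers.close(newtons=None): open the fingers fully, or close them until they stop; newtons is the grip in N (None keeps the last).
- arm.pause(seconds).
- solve_ik(position, orientation): joint angles nearest the present ones, or None.
- imaging.snapshot(name): name is "scene" or "top" or "wrist"; returns a dict with "pixels" (480x640x3 uint8, red, green, blue), "z_map" (480x640 float32, mm along the optical axis (not along the pixel's ray), 0 where there is no reading), "mtx" (3x3 intrinsics, pixels), "camera_from_world" (4x4, takes a point from world to camera coordinates); the wrist camera has in their place "tool_from_camera" (4x4, takes a point from camera to tool coordinates, whose origin is the TCP and whose axes are the flange's). Camera axes: x right, y down, z forward; pixel columns grow to the right and rows downward; lengths in mm; the calibration is good to about 2 mm. The wrist camera is an equidistant fisheye: a pixel r from the principal point sees the ray r / f radians off the axis. A picture is of the moment at which its call begins: read the wrist's pose just before it.
A pose or a line that the arm cannot do raises arm.MotionError and nothing moves.
- arm.close_job(): hands the job in; it is judged then, once.
Readings, each from a call of its own:
- readout.current_time_s(): time.
- readout.current_joints(): joint angles.
- readout.current_qd(): joint speeds.
- readout.current_tau(): joint torques, N m.
- readout.current_eef_pos(): TCP position.
- readout.current_tool_rot(): TCP orientation.
- readout.current_force(): force on the tool from outside, world axes, zero at the start.
- readout.current_torque(): the same for the moment, N m.
- readout.current_width(): finger opening in mm.
- readout.current_gripper_force(): force on a finger pad.
Only numpy, scipy, OpenCV 4.12 (cv2) and the standard library are available. Lean on these libraries where they do the work, as an engineer would, in place of code of your own. Each camera call takes 0.05 s, during which the arm holds its last target. There are 200 camera calls.

## Working session

There is one attempt and no reset: what is moved stays moved. The work goes in short steps, each a Python script; the robot and the scene stay as the last script left them, time stands still between calls to the robot, and variables do not carry over. Pictures are saved under pics/ and viewed, at most 10 in all, crops included, and the job is handed in when it is done.

```bash
ls; mkdir -p pics
python3 - <<'E'
from cell import arm,imaging,readout
import cv2,numpy as np
for n in("scene","top"):
    s=imaging.snapshot(n); np.savez(n+".npz",**s)
    cv2.imwrite(f"pics/{n}0.png",s["pixels"][...,::-1]); print(n,s["mtx"],s["camera_from_world"])
print(readout.current_time_s(),readout.current_tool_rot())
E
```

```text
pics
scene [[547.31371158   0.         318.78175889]
 [  0.         547.31371158 224.0977492 ]
 [  0.           0.           1.        ]] [[-9.50035953e-01  3.12139778e-01 -6.68801494e-04  4.64203148e+02]
 [ 2.18181791e-01  6.62527898e-01 -7.16556690e-01 -4.65248681e+01]
 [-2.23222747e-01 -6.80900538e-01 -6.97528539e-01  1.78390277e+03]
 [ 0.00000000e+00  0.00000000e+00  0.00000000e+00  1.00000000e+00]]
top [[528.46208027   0.         317.95018164]
 [  0.         528.46208027 233.21355714]
 [  0.           0.           1.        ]] [[-2.22336791e-02 -9.99687335e-01 -1.14409828e-02  3.48210219e+01]
 [-9.96407033e-01  2.30932776e-02 -8.14845107e-02  4.97041983e+02]
 [ 8.17232431e-02  9.58817523e-03 -9.96608940e-01  1.53279989e+03]
 [ 0.00000000e+00  0.00000000e+00  0.00000000e+00  1.00000000e+00]]
0.1 [ 1.71033632e-01  9.85264734e-01 -9.15562901e-04 -2.48056957e-04]
```

View pics/scene0.png

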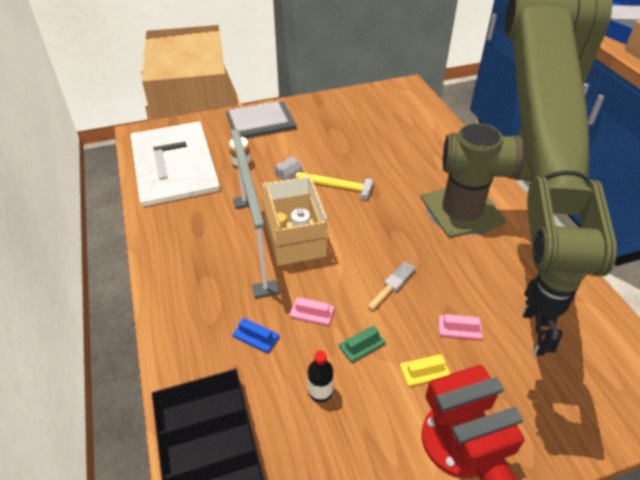

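View pics/top0.png

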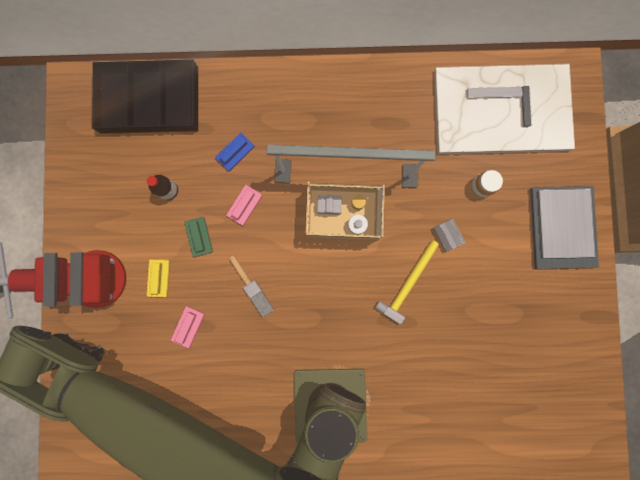

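The pictures show the carton at about (345,212) in top, with its flaps roughly upright; the lamp bar at (350,152), the green weight at (198,237) in top and the brush at (252,287). Next: enlarged crops and a world point cloud.

```bash
cat > h.py <<'E'
import numpy as np,cv2
def cloud(s):
    z=s["z_map"]; K=s["mtx"]; v,u=np.mgrid[:480,:640]
    P=np.stack([(u-K[0,2])/K[0,0]*z,(v-K[1,2])/K[1,1]*z,z],-1)
    T=s["camera_from_world"]; W=(P-T[:3,3])@T[:3,:3]   # R^T (p-t)
    W[z==0]=np.nan; return W
E
python3 - <<'E'
from h import *
t=dict(np.load("top.npz")); s=dict(np.load("scene.npz"))
a=cv2.resize(t["pixels"][175:250,295:395],(400,300),interpolation=2)
b=cv2.resize(s["pixels"][170:270,250:340],(360,400),interpolation=2)
c=cv2.resize(t["pixels"][210:265,175:225],(200,220),interpolation=2)
im=np.zeros((530,780,3),np.uint8); im[:300,:400]=a; im[:400,410:770]=b; im[305:525,:200]=c
cv2.imwrite("pics/crop1.png",im[...,::-1])
W=cloud(t);V=cloud(s)
hsv=cv2.cvtColor(t["pixels"],cv2.COLOR_RGB2HSV)
m=(hsv[...,0]>60)&(hsv[...,0]<95)&(hsv[...,1]>90); m[:205]=0;m[265:]=0;m[:,:175]=0;m[:,225:]=0
p=W[m]; p=p[~np.isnan(p).any(1)]
print("weight",len(p),np.percentile(p,[2,50,98],axis=0).round(0))
pl=p[p[:,2]<25][:,:2]; rb=p[p[:,2]>35][:,:2].astype(np.float32)
print(cv2.minAreaRect(p[:,:2].astype(np.float32)),cv2.minAreaRect(rb),len(rb))
# carton: points above z 60
for n,w in(("top",W),("scene",V)):
    q=w.reshape(-1,3); q=q[~np.isnan(q).any(1)]
    q=q[(q[:,0]>380)&(q[:,0]<640)&(abs(q[:,1]+20)<200)&(q[:,2]>50)&(q[:,2]<230)]
    for lo in range(50,190,15):
        k=q[(q[:,2]>=lo)&(q[:,2]<lo+15)]
        if len(k)>5: print(n,lo,len(k),np.percentile(k[:,:2],[2,98],axis=0).round(0).tolist())
    print(cv2.minAreaRect(q[q[:,2]>100][:,:2].astype(np.float32)))
    l=w.reshape(-1,3);l=l[(l[:,2]>250)&(l[:,2]<300)&(l[:,0]>450)&(l[:,0]<750)&(abs(l[:,1])<350)]
    if len(l): print("lamp",len(l),np.median(l,0),cv2.minAreaRect(l[:,:2].astype(np.float32)))
E
```

```text
Traceback (most recent call last):
IndexError: index -1 is out of bounds for axis 0 with size 0
```

View pics/crop1.png

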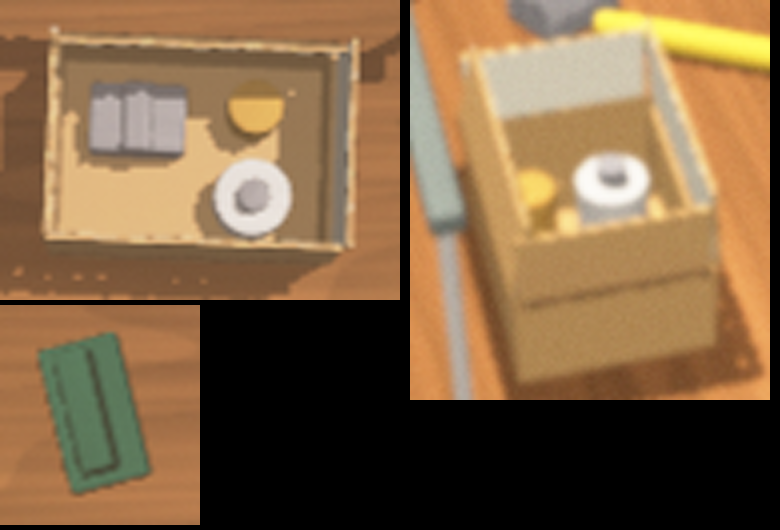

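The crop shows the carton with all four flaps about upright, and the green weight lying upright with its rib. I'll check the depth validity over the weight.

```bash
cat > m.py <<'E'
from h import *
t=dict(np.load("top.npz")); s=dict(np.load("scene.npz"))
W=cloud(t);V=cloud(s)
def gm(px,r):
    hsv=cv2.cvtColor(px,cv2.COLOR_RGB2HSV); m=(hsv[...,0]>50)&(hsv[...,0]<95)&(hsv[...,1]>80)
    k=np.zeros_like(m);k[r]=m[r];return k
for n,w,px,r in(("top",W,t,np.s_[205:265,175:225]),("scene",V,s,np.s_[315:370,330:395])):
    m=gm(px["pixels"],r); p=w[m]; f=np.isfinite(p).all(1); print(n,"weight",m.sum(),f.sum()); p=p[f]
    print(cv2.minAreaRect(np.argwhere(m)[:,::-1].astype(np.float32)))
    if len(p)>20:
        print(np.percentile(p,[2,50,98],axis=0).round(0).tolist())
        print(cv2.minAreaRect(p[:,:2].astype(np.float32)))
        rb=p[p[:,2]>35][:,:2].astype(np.float32)
        if len(rb)>5: print("rib",len(rb),cv2.minAreaRect(rb))
    q=w.reshape(-1,3); q=q[np.isfinite(q).all(1)]; print("finite",len(q))
    l=q[(q[:,2]>250)&(q[:,2]<300)&(q[:,0]>450)&(q[:,0]<750)&(abs(q[:,1])<350)]
    if len(l)>5: print("lamp",len(l),np.median(l,0),cv2.minAreaRect(l[:,:2].astype(np.float32)))
    q=q[(q[:,0]>350)&(q[:,0]<640)&(abs(q[:,1]+20)<200)&(q[:,2]>20)&(q[:,2]<230)]
    for lo in range(20,200,15):
        k=q[(q[:,2]>=lo)&(q[:,2]<lo+15)]
        if len(k)>5: print(n,lo,len(k),np.percentile(k[:,:2],[2,98],axis=0).round(0).tolist())
    k=q[q[:,2]>100]
    if len(k)>5: print(cv2.minAreaRect(k[:,:2].astype(np.float32)))
E
python3 m.py
```

```text
top weight 0 0
((0.0, 0.0), (0.0, 0.0), 0.0)
finite 305965
lamp 1751 [674.80774605 -62.58055306 279.98844067] ((676.1738891601562, -62.35572814941406), (417.1406555175781, 26.13666343688965), 86.45066833496094)
top 20 138 [[475.0, -147.0], [628.0, 45.0]]
top 35 465 [[496.0, -143.0], [628.0, 34.0]]
top 50 547 [[496.0, -145.0], [627.0, 38.0]]
top 65 154 [[491.0, -149.0], [628.0, 53.0]]
top 80 197 [[470.0, -150.0], [634.0, 55.0]]
top 95 102 [[469.0, -151.0], [633.0, 40.0]]
top 110 115 [[470.0, -152.0], [626.0, 52.0]]
top 125 119 [[472.0, -154.0], [624.0, 56.0]]
top 140 291 [[471.0, -157.0], [622.0, 55.0]]
top 155 207 [[473.0, -141.0], [620.0, 46.0]]
((550.5006103515625, -50.57769775390625), (209.12762451171875, 154.53375244140625), 86.47056579589844)
scene weight 787 786
((361.617919921875, 343.7122497558594), (20.88264274597168, 40.016971588134766), 60.945396423339844)
[[450.0, 367.0, 9.0], [503.0, 391.0, 22.0], [549.0, 416.0, 48.0]]
((498.0920715332031, 385.94781494140625), (105.8213882446289, 57.53682327270508), 8.494711875915527)
rib 302 ((499.5664978027344, 381.6647644042969), (88.48709106445312, 25.858015060424805), 14.400799751281738)
finite 305964
lamp 941 [680.46443907 -21.77685551 279.85783605] ((677.5382080078125, -61.759033203125), (424.1761474609375, 24.502025604248047), 86.34439086914062)
scene 20 373 [[478.0, -149.0], [632.0, 57.0]]
scene 35 513 [[479.0, -148.0], [632.0, 56.0]]
scene 50 517 [[479.0, -149.0], [631.0, 57.0]]
scene 65 368 [[476.0, -153.0], [630.0, 57.0]]
scene 80 418 [[476.0, -153.0], [635.0, 60.0]]
scene 95 470 [[477.0, -154.0], [634.0, 60.0]]
scene 110 482 [[477.0, -156.0], [630.0, 59.0]]
scene 125 499 [[478.0, -157.0], [627.0, 58.0]]
scene 140 355 [[478.0, -158.0], [624.0, 57.0]]
scene 155 141 [[475.0, -142.0], [622.0, 56.0]]
((554.647216796875, -48.920372009277344), (221.04627990722656, 153.81942749023438), 87.30985260009766)
```

```bash
cat > m2.py <<'E'
from h import *
from scipy.optimize import least_squares
from cell import imaging
t=dict(np.load("top.npz")); s=dict(np.load("scene.npz"))
W=cloud(t);V=cloud(s)
print("px",t["pixels"][237,190:206:3].tolist())
g=t["pixels"].astype(int); m=np.zeros((480,640),bool); r=np.s_[205:270,175:225]
m[r]=(g[r][...,1]>g[r][...,0]+10); p=W[m]; p=p[np.isfinite(p).all(1)]; print("weight top",len(p),cv2.minAreaRect(p[:,:2].astype(np.float32)), np.percentile(p[:,2],[5,50,95]))
rb=p[p[:,2]>36][:,:2].astype(np.float32); print("rib",len(rb),cv2.minAreaRect(rb))
def loc(q,c,a):
    d=q[:,:2]-c; return np.stack([d[:,0]*np.cos(a)+d[:,1]*np.sin(a),-d[:,0]*np.sin(a)+d[:,1]*np.cos(a)],1)
def sel(w,lo,hi):
    q=w.reshape(-1,3); q=q[np.isfinite(q).all(1)]
    return q[(q[:,2]>lo)&(q[:,2]<hi)&(q[:,0]>440)&(q[:,0]<655)&(abs(q[:,1]+48)<140)]
q=sel(V,12,78)
l=loc(q,np.array([553,-48]),-.06); q=q[(l[:,0]>60)|(l[:,1]>85)]
def f(x):
    l=np.abs(loc(q,x[:2],x[2]))-[75,100]; return np.abs(l).min(1)
R=least_squares(f,[553,-48,-.06],loss="soft_l1",f_scale=2); x=R.x
print("carton scene",x,np.median(f(x)),len(q))
for n,w in(("top",W),("scene",V)):
    q=sel(w,84,165); l=loc(q,x[:2],x[2]); z=q[:,2]
    for lab,k,h in(("L",l[:,1],100),("R",-l[:,1],100),("F",l[:,0],75),("N",-l[:,0],75)):
        o=l[:,0] if lab in"LR" else l[:,1]
        a=(abs(k-h)<25)&(abs(o)<(55 if lab in"LR" else 70))
        if a.sum()>8:
            c=np.polyfit(z[a]-82,k[a],1); print(n,lab,a.sum(),"at hinge",c[1].round(1),"slope",c[0].round(3),"z",z[a].min().round(),z[a].max().round())
w=imaging.snapshot("wrist"); print(w["tool_from_camera"].round(2))
E
python3 m2.py
```

```text
px [[92, 122, 92], [93, 122, 92], [91, 120, 91], [91, 118, 89], [84, 107, 80], [91, 120, 90]]
weight top 669 ((497.0747985839844, 379.0955505371094), (107.54714965820312, 57.6134033203125), 14.364580154418945) [ 9.65729187 17.60485606 47.67896983]
rib 259 ((497.3306579589844, 380.65167236328125), (88.87818908691406, 25.781410217285156), 14.099568367004395)
carton scene [ 5.53234652e+02 -4.90447230e+01 -6.42767803e-02] 1.428133105899235 849
top L 73 at hinge 101.0 slope -0.008 z 84.0 152.0
top R 207 at hinge 97.4 slope 0.094 z 84.0 151.0
top F 149 at hinge 78.8 slope -0.248 z 84.0 163.0
top N 262 at hinge 80.9 slope -0.083 z 85.0 164.0
scene L 632 at hinge 103.9 slope -0.034 z 84.0 150.0
scene R 571 at hinge 99.6 slope 0.053 z 84.0 152.0
scene F 333 at hinge 79.9 slope -0.233 z 85.0 163.0
scene N 201 at hinge 73.8 slope -0.03 z 84.0 163.0
[[  -0.     -0.96   -0.28   70.17]
 [   1.     -0.     -0.      0.31]
 [   0.     -0.28    0.96 -143.25]
 [   0.      0.      0.      1.  ]]
```

```bash
cat > mv.py <<'E'
from h import *
from scipy.spatial.transform import Rotation as Rn
from cell import arm,fingers,solve_ik,imaging,readout
C0=np.array([553.,-48.,0]); YAW=-.063
def q(lean=0,yaw=YAW):
    B=np.array([[-1,0,0],[0,1,0],[0,0,-1.]])   # columns = tool axes, camera side toward the robot
    return (Rn.from_euler("z",yaw)*Rn.from_euler("y",-lean)*Rn.from_matrix(B)).as_quat().tolist()
def w(p): return (C0+Rn.from_euler("z",YAW).apply(np.asarray(p,float))).tolist()
def line(p,vel=120,guard=None,rot=None): return arm.move_straight(w(p),vel=vel,guard=guard,rot=rot)
def st(m=""): print(m,round(readout.current_time_s(),2),np.round(readout.current_eef_pos()),np.round(readout.current_force(),1))
def fold(contact,tcp_of,r,h,z0,th0,n=7,vel=90):
    """contact: (inward dist, z)->tcp ; follows the outer face from th0 to flat"""
    for th in np.linspace(th0,0,n):
        d=h-r*np.cos(th)+4*np.sin(th); z=z0+r*np.sin(th)+4*np.cos(th)
        if line(tcp_of(d,z),vel,35): st(f"guard at th={th:.2f}"); break
    st("folded"); g=line(tcp_of(h-r,z0+1),25,12); st(f"press {g}")
E
cat > s1.py <<'E'
from mv import *
fingers.close(40)
for s in(1,-1):
    T=lambda d,z:(0,s*(d+15),z)
    if s==1: arm.goto(w((0,150,240)),q())
    else: line((0,-150,240),250)
    line((0,s*140,128),250); st("at flap")
    fold(None,T,45,100,80,1.75)
    line((0,s*40,240),250)
for n in("scene","top"):
    s_=imaging.snapshot(n); np.savez(n+".npz",**s_)
a=cv2.resize(np.load("scene.npz")["pixels"][150:290,220:360],(560,560),interpolation=2)
cv2.imwrite("pics/s1.png",a[...,::-1])
E
python3 s1.py
```

```text
at flap 3.72 [562.  92. 129.] [ 0.3 -1.   0.3]
folded 5.82 [558.  22.  84.] [1.8 0.5 2.1]
press True 6.03 [558.  22.  84.] [-1.3 -0.5  4.5]
at flap 8.32 [ 545. -187.  129.] [ 0.1 -0.1  0.7]
folded 10.42 [ 549. -118.   84.] [1.5 0.3 2.2]
press True 10.62 [ 549. -118.   84.] [-1.4  0.   4.6]
```

View pics/s1.png

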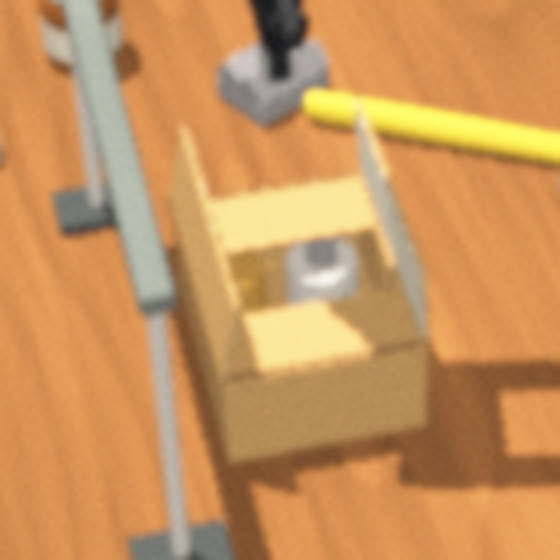

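Both end flaps lie down at (295,215) and (300,335), and both long flaps still stand. I'll check their slope from depth, then fold the near one if they are flat.

```bash
cat > chk.py <<'E'
from mv import *
def slopes(sides="LR",hi=110):
    out={}
    for n in("scene","top"):
        s=imaging.snapshot(n); np.savez(n+".npz",**s)
        P=cloud(s).reshape(-1,3); P=P[np.isfinite(P).all(1)]
        L=Rn.from_euler("z",-YAW).apply(P-C0)
        for c in sides:
            k,o,h,wd,ln=(L[:,1],L[:,0],100,45,58) if c in"LR" else (L[:,0],L[:,1],75,80,66)
            k=k*(1 if c in"LF" else -1)
            a=(abs(o)<wd)&(k<h-8)&(k>h-ln)&(L[:,2]>70)&(L[:,2]<hi)
            if a.sum()>20:
                p=np.polyfit(h-k[a],L[a,2],1); out[n,c]=(int(a.sum()),round(p[0],3),round(p[1],1))
    return out
if __name__=="__main__": print(slopes())
E
cat > s2.py <<'E'
from chk import *
S=slopes(); print(S)
if any(abs(v[1])>.1 for v in S.values()): raise SystemExit("check end flaps")
T=lambda d,z:(-d-11,0,z)
line((-130,0,240),250); line((-115,0,136),250); st("near")
fold(None,T,50,75,84,1.75)
line((-60,0,240),250); print(slopes("LRN"))
E
python3 s2.py
```

```text
{('scene', 'L'): (380, np.float64(-0.012), np.float64(84.7)), ('scene', 'R'): (325, np.float64(-0.008), np.float64(84.5)), ('top', 'L'): (563, np.float64(0.005), np.float64(84.6)), ('top', 'R'): (271, np.float64(-0.013), np.float64(85.2))}
near 12.87 [439. -41. 136.] [0.7 0.1 1.4]
folded 15.05 [517. -46.  88.] [0.9 0.6 2. ]
press True 15.26 [517. -46.  88.] [-1.6  0.8  3.8]
{('scene', 'L'): (382, np.float64(0.0), np.float64(86.0)), ('scene', 'R'): (321, np.float64(0.009), np.float64(86.1)), ('scene', 'N'): (700, np.float64(0.006), np.float64(88.0)), ('top', 'L'): (276, np.float64(-0.051), np.float64(87.5)), ('top', 'R'): (24, np.float64(0.071), np.float64(82.2)), ('top', 'N'): (91, np.float64(0.008), np.float64(88.3))}
```

```bash
cat > s3.py <<'E'
from chk import *
a=np.pi/4; Q=q(a); e=7.8
for p in((28,0,212),(88,0,152),(25,0,96)): print(p,np.round(solve_ik(w(p),Q),2))
arm.goto(w((0,0,250)),Q); st("lean")
line((28,0,212),120); print("ins",line((88,0,152),80,10)); st("behind")
T=lambda d,z:(d+e,0,z+e)
fold(None,T,58,75,84,1.5)
line((-40,0,170),200); line((-80,0,300),250); st("out")
print(slopes("LRNF"))
im=cv2.resize(np.load("scene.npz")["pixels"][150:290,220:360],(560,560),interpolation=2)
cv2.imwrite("pics/s3.png",im[...,::-1])
E
python3 s3.py
```

```text
(28, 0, 212) [-0.24 -0.42  2.31  0.26  0.49 -1.92]
(88, 0, 152) [-0.21 -0.17  2.23  0.33  0.33 -1.99]Traceback (most recent call last):
  File "s3.py", line 3, in <module>
    for p in((28,0,212),(88,0,152),(25,0,96)): print(p,np.round(solve_ik(w(p),Q),2))
                                                       ~~~~~~~~^^^^^^^^^^^^^^^^^^^^
    return _wrapfunc(a, 'round', decimals=decimals, out=out)
    return _wrapit(obj, method, *args, **kwds)
    result = getattr(arr, method)(*args, **kwds)
TypeError: unsupported operand type(s) for *: 'NoneType' and 'float'
```

```bash
cat > s3.py <<'E'
from chk import *
import sys
r=52; path=[]
for th in np.linspace(1.5,0,9):
    ln=.15+.35*min(1,th/1.2); d=75-r*np.cos(th)+4*np.sin(th); z=84+r*np.sin(th)+4*np.cos(th)
    path.append(((d+11*np.cos(ln),0,z+11*np.sin(ln)),ln))
A=[((20,0,260),.5),((50,0,206),.5),((88,0,140),.5)]
for p,l in A+path:
    j=solve_ik(w(p),q(l)); print(np.round(p),round(l,2),None if j is None else np.round(j,2))
if len(sys.argv)>1:
    arm.goto(w(A[0][0]),q(.5)); st("lean"); line(A[1][0],120); print("ins",line(A[2][0],80,10)); st("behind")
    for p,l in path:
        if line(p,80,35,q(l)): st("guard"); break
    st("folded"); p,l=path[-1]; print(line((p[0],0,p[2]-4),25,12)); st("press")
    line((-20,0,170),200); line((-80,0,300),250); st("out")
    print(slopes("LRNF"))
    im=cv2.resize(np.load("scene.npz")["pixels"][150:290,220:360],(560,560),interpolation=2)
    cv2.imwrite("pics/s3.png",im[...,::-1])
E
python3 s3.py
```

```text
[ 20   0 260] 0.5 [-0.21 -0.36  2.1   0.09  0.91 -1.76]
[ 50   0 206] 0.5 [-0.2  -0.24  2.1   0.1   0.79 -1.76]
[ 88   0 140] 0.5 [-0.19 -0.07  2.07  0.1   0.65 -1.77]
[ 85.   0. 141.] 0.5 [-0.19 -0.08  2.08  0.1   0.65 -1.77]
[ 75.   0. 141.] 0.5 [-0.2  -0.1   2.1   0.11  0.65 -1.77]
[ 66.   0. 138.] 0.48 [-0.2  -0.11  2.11  0.1   0.68 -1.77]
[ 57.   0. 133.] 0.42 [-0.2  -0.1   2.09  0.08  0.73 -1.75]
[ 50.   0. 126.] 0.37 [-0.2  -0.09  2.08  0.07  0.78 -1.74]
[ 44.   0. 119.] 0.31 [-0.19 -0.06  2.06  0.05  0.83 -1.73]
[ 39.   0. 110.] 0.26 [-0.19 -0.04  2.05  0.04  0.87 -1.72]
[ 35.   0. 100.] 0.2 [-0.19 -0.    2.03  0.03  0.92 -1.71]
[34.  0. 90.] 0.15 [-0.18  0.04  2.    0.02  0.96 -1.7 ]
```

```bash
python3 s3.py go | tail -8
```

```text
lean 16.67 [572. -49. 258.] [0.3 0.1 0.6]
ins False
behind 18.43 [641. -54. 141.] [ 0.2 -0.7 -0.2]
folded 20.88 [587. -50.  90.] [0.2 0.2 0.5]
True
press 21.09 [587. -50.  89.] [-2.8  1.   7.3]
out 22.46 [473. -43. 298.] [ 0.5  1.  -1. ]
{('scene', 'L'): (381, np.float64(0.011), np.float64(87.8)), ('scene', 'R'): (317, np.float64(0.0), np.float64(88.1)), ('scene', 'N'): (713, np.float64(0.005), np.float64(87.9)), ('scene', 'F'): (722, np.float64(0.001), np.float64(88.1)), ('top', 'L'): (495, np.float64(-0.003), np.float64(88.7)), ('top', 'R'): (518, np.float64(-0.012), np.float64(89.1)), ('top', 'N'): (460, np.float64(-0.015), np.float64(89.6)), ('top', 'F'): (1149, np.float64(0.0), np.float64(88.8))}
```

View pics/s3.png

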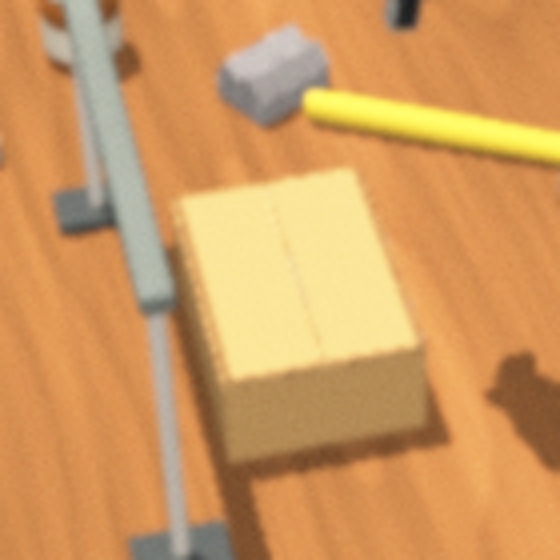

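All four flaps are flat with the seam at (300,280). Next is picking up the weight.

```bash
cat > s4.py <<'E'
from mv import *
Q=q(0,.248); P=[498.,381.]
fingers.open_jaws()
arm.goto(P+[200],Q); st("above")
print("hit",arm.move_straight(P+[60],vel=150,guard=10)); print("hit",arm.move_straight(P+[18],vel=60,guard=10)); st("at")
fingers.close(60); print(readout.current_width(),readout.current_gripper_force())
arm.move_straight(P+[60],vel=60); arm.move_straight(P+[230],vel=200); st("lifted")
s=imaging.snapshot("scene"); cv2.imwrite("pics/s4.png",cv2.resize(s["pixels"][220:400,270:480],(700,600))[...,::-1])
E
python3 s4.py
```

```text
above 24.95 [499. 380. 201.] [-1.   0.3  0. ]
hit False
hit False
at 26.88 [498. 381.  18.] [-0.7  0.4  0.7]
22.821332730856312 61.81165337562561
lifted 29.32 [497. 380. 228.] [-0.6 -0.3 -6.8]
```

View pics/s4.png

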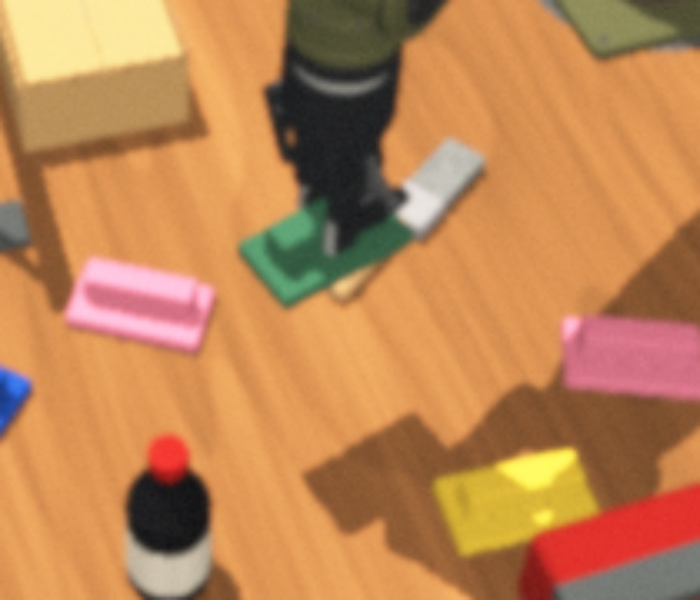

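The green weight hangs level in the fingers at (330,240), held by its rib. Now placing it.

```bash
cat > s5.py <<'E'
from mv import *
arm.goto(w((0,0,230)),q()); st("over")
line((0,0,125),100); arm.pause(.3); st("low")
print("touch",line((0,0,103),20,4)); st("touch")
arm.pause(.3); fingers.open_jaws(); arm.pause(.3); st("open")
line((0,0,160),80); line((-60,0,330),200); arm.pause(.5); st("clear")
from chk import slopes
print(slopes("NF",95))
t=dict(np.load("scene.npz")); P=cloud(t); g=t["pixels"].astype(int)
m=(g[...,1]>g[...,0]+10)&np.isfinite(P).all(-1); L=Rn.from_euler("z",-YAW).apply(P[m]-C0)
L=L[(abs(L[:,0])<90)&(abs(L[:,1])<90)&(L[:,2]>92)&(L[:,2]<145)]
top=L[L[:,2]>122]; print(len(L),np.percentile(L[:,2],[2,98]),"plate/all",cv2.minAreaRect(L[:,:2].astype(np.float32)),"rib",cv2.minAreaRect(top[:,:2].astype(np.float32)))
cv2.imwrite("pics/s5.png",cv2.resize(t["pixels"][150:290,220:360],(560,560),interpolation=2)[...,::-1])
E
python3 s5.py
```

```text
over 30.97 [553. -47. 230.] [-0.8 -0.5 -5.7]
low 32.47 [553. -48. 125.] [ 0.5  0.2 -6.8]
touch True
touch 33.33 [553. -48. 106.] [-0.5  0.5  6.5]
open 34.56 [550. -48. 103.] [-0.3  0.   0.6]
clear 36.97 [493. -44. 330.] [-0.1 -0.8 -0.5]
{('scene', 'N'): (406, np.float64(0.016), np.float64(87.9)), ('scene', 'F'): (472, np.float64(0.013), np.float64(87.7)), ('top', 'N'): (134, np.float64(-0.059), np.float64(89.6)), ('top', 'F'): (109, np.float64(-0.022), np.float64(89.1))}
612 [ 96.19271471 135.5633542 ] plate/all ((-0.5986213684082031, 5.003583908081055), (61.23390579223633, 104.88029479980469), 89.97444152832031) rib ((-0.5221633911132812, 1.5717906951904297), (32.44560241699219, 89.50458526611328), 89.19169616699219)
```

View pics/s5.png

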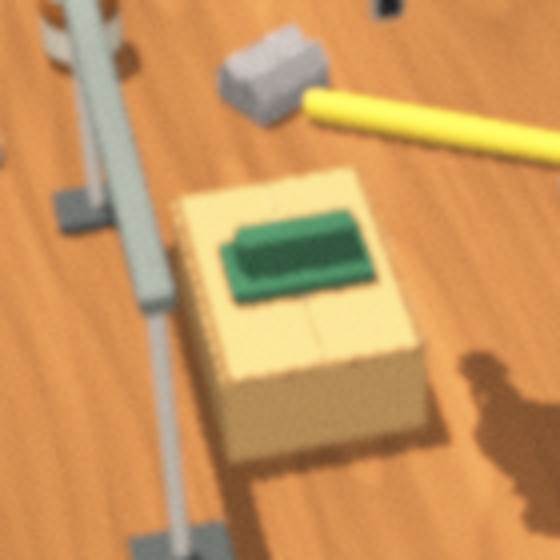

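The weight lies at (300,260) squarely across the seam, measured within 2 mm of the seam and about 2–5 mm from its middle. It is released and the flaps are flat, so I'm handing in.

```bash
python3 -c "
from cell import arm
print(arm.close_job())"
```

```text
the job is handed in; nothing more can be done
None
```

The carton is closed with the end flaps under the long flaps, the green weight lies released and square across the middle of the seam, and the job is handed in; the call returned no verdict.

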